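# Close and lock the filter cover of the fume extractor

### The job

The filter cover on top of the studio's fume extractor is sprung ajar. Set the fingertips in the slot of its yellow latch disc, press the cover down flush, and while holding it down turn the disc a full quarter turn clockwise (seen from above), so that its slot points to the green dot and the cover stays locked shut; then take the hand away. Pick nothing up: the bottles, pots and tools standing around stay where they are.

Things in the scene. Friction and masses are not known exactly. Their poses are not given: they have to be found in the camera images.
- extractor: White fume extractor box, 300 (x) x 340 (y) x 100 mm high, fixed, placed and turned differently each time. Origin: centre of its underside, on the table; z up, -x is its front (towards the robot). Cover hinge line: parallel to y at x = +70, z = 100 mm. Front lip, 20 mm wide, with a green dot at x = -140 mm, y = 0. A pot and an eraser stand on its rear deck.
- cover_front (a point): Middle of the front edge of the grey filter cover's upper face. The cover is 198 x 218 x 6 mm, lies in the extractor's top and is hinged at its rear, 199 mm behind this point; shut, its face is flush with the box, 100 mm above the table. Axes as the cover: z its normal, x to the rear.
- cover (a joint): Angle of the cover, rad: 0 = shut and flush (firm stop), grows as the front rises, 0.16 = fully ajar (stop), where it starts. It springs up unless pressed or locked; pressing it down at the latch takes about 3 N at first, 4 to 6 N when shut. Locked and left alone it has about 0.01 rad of play.
- latch (a joint): Turn of the disc, rad, clockwise from above: 0 = unlocked (stop; slot points to extractor -y, red dot), 1.571 = locked (stop; slot points to extractor -x, green dot). Starts at 0 to 0.35, stays where left, turns with about 2 N at the slot. A 77 mm tongue under the cover points as the slot does; from about 0.9 rad on it runs under the front lip and passes only with the cover held flush.
- latch_pivot (a point): Point on the turning axis of the yellow latch disc, at the disc's upper face (steel dot). The disc is 112 mm across, its face 19 mm above the cover's. Cover shut, this point is at x = -65, y = 0, z = 119 mm in the extractor's frame. z axis: the cover's normal; x: from the pivot along the slot, outward.
- slot (a point): Centre of the black floor of the disc's finger slot, 28 mm out from the turning axis. The slot is a pocket 38 mm wide (across) x 40 mm long (outward) x 16 mm deep, walled all round, open at the top; its floor is 3 mm above the cover's face (103 mm above the table when shut). x axis: outward along the slot; y: across; z: out of the slot. Moves with disc and cover.
- yellow_bottle: Yellow squeeze bottle, 54 mm across, 170 mm high, beside the extractor's left (+y) side; loose, not to be disturbed (it may be shifted 25 mm at most, and not lifted or tipped). Origin: its underside's centre.
- white_bottle: White bottle with black cap, 60 mm across, 180 mm high, beside the extractor's left side, farther back; loose, not to be disturbed (it may be shifted 25 mm at most, and not lifted or tipped). Origin: its underside's centre.
- brush_cup: White cup with brushes, 80 mm across, about 175 mm high over the brushes, beside the extractor's right (-y) side; loose, not to be disturbed (it may be shifted 25 mm at most, and not lifted or tipped). Origin: its underside's centre.
- paint_pot: Small blue pot, 48 mm across, 50 mm high, on the extractor's rear deck; loose, not to be disturbed (it may be shifted 25 mm at most, and not lifted or tipped). Origin: its underside's centre.
- tape_roll: Orange roll, 84 mm across, 24 mm high, on the table by the extractor's right side; loose, not to be disturbed (it may be shifted 25 mm at most, and not lifted or tipped). Origin: its underside's centre.
- palette_knife: Spatula 200 mm long, lying on the extractor's left (+y) top edge, beside the cover; loose, not to be disturbed (it may be shifted 25 mm at most, and not lifted or tipped). Origin: its underside's centre.
- eraser: White eraser 55 x 24 x 14 mm on the extractor's rear deck; loose, not to be disturbed (it may be shifted 25 mm at most, and not lifted or tipped). Origin: its underside's centre.

How it is judged:
By the outcome, as a careful person would: the job done as asked, in the order asked, and still so for the second after the job is handed in, with the robot touching nothing.
It also fails if it takes over 35 s, if anything falls off the work surface, if the arm or the gripper's body presses on something with over 40 N, if the wrist force passes 120 N, or if a joint passes its speed limit or range.

### The arm

A 6-joint arm with a two-finger parallel gripper is mounted at the origin on the work surface. World frame = base frame: x ahead of the robot, y to its left, z up, the work surface at z = 0. Lengths are in mm, angles in rad, forces in N, time in s.
With the tool pointing down it reaches from about 250 to 775 mm from the base axis. Payload 8.9 kg.
Tool frame: the origin (TCP) lies on the centre line of the jaws, within the pads' length; the fingertips stand 11 mm ahead of it and the grasp point (between the pads) lies 8 mm behind it (tcp_to_tips is the distance from the TCP to the fingertips, in mm); z points along the fingers, y is the direction in which the jaws open and shut (so a half turn about z gives the same grasp; the last joint's range is limited). The gripper opens to 85 mm and grips with 20 to 120 N. Pads are 22 mm wide; open, the fingers measure 114 mm over their backs; the gripper's body (76 mm by 85 mm) begins 54 mm behind the grasp point. The pads swing forward as they close: fully open they stand 13 mm farther back than shut.
Start: joints at [-1.291, 0.291, -0.153, 1.127, 0, 1.431], TCP at [213.5, -479.626, 242.305] pointing down, gripper open.
Joint ranges: [-2.52, 2.52], [-0.91, 1.74], [-1.3, 1.37], [-1.96, 2.02], [-1.52, 1.47], [-3.14, 3.14]. Speed limits (rad/s): [2.22, 2.22, 2.79, 3.14, 3.14, 3.14].

### API

Orientations are given as a 3x3 rotation matrix whose columns are the frame's x, y, z axes.
In Python, from bench import * gives the robot as it stands.
- The arm moves only by the tool arm_command, never from a script. Its argument "targets" is a list that holds one entry, the list of rows, each a list of 5 numbers: the closure in counts, from 0 (fully open) to 255 (shut), then the shift along the world's x, y, z in mm, then the turn about the world's z in degrees. A call has 1 to 12 rows; each row is the pose to reach, as a shift and turn from the pose commanded when the call began; what a row does not reach only later rows make up. A row lasts 1/10 s, in which the tool goes at most 50 mm and 8.59 degrees, less where a joint would pass 70% of its speed; a pose out of reach is approached as far as the arm can. A call with a gripper value outside its range is refused whole. The fingers move at their own pace and stop on an object; the grip force is fixed at half the most. Time passes only in rows, so rows that repeat a pose let the fingers close. It gives the time, the measured TCP pose, the force and the opening at its end, in the units of the state.
- sense(): the state, without advancing time (a new reading comes with each control period).
- capture(name): name is "scene" or "side" or "wrist"; returns a dict with "image" (384x512x3 uint8, blue, green, red), "depth" (384x512 float32, mm along the optical axis (not along the pixel's ray), 0 where there is no reading), "fov_y" (degrees; the focal length in pixels is half the picture's height over the tangent of half this angle, whatever the lens; pixels are square), "cx", "cy" (the principal point, pixels), "distortion" ([k1, k2, p1, p2, k3] as OpenCV has them; the pictures are not rectified), "pose" (4x4, takes a point from camera to world coordinates). Camera axes: x right, y down, z forward; pixel columns grow to the right and rows downward; lengths in mm; the calibration is good to about 2 mm. A picture is of the moment at which its call begins.
- finish_job(): hands the job in, once; it reports no verdict.
Trained networks look in a picture, given as the dict that the camera call returned (one of the last four; its "shot" number tells which), for a name from the list of things; names that differ only in an ending like _2 or _b are one class to them, and where a whole thing is asked for, a point or a joint stands for the part that bears it (a point fixed in the world has none). Each returns a list of dicts, best first, with "confidence" (0 to 1); they miss things now and then, are a little off and sometimes report something else, mostly with a low value. They report only what shows in the picture. A call takes as long as a camera call.
- cut_out(picture, name): "mask" (384x512 bool, what is visible of it) and "centre" ([column, row] in pixels, amid what is visible of it).
- spot_point(picture, name): "centre" ([column, row] in pixels: a listed point, or the origin of a listed thing).
The state is a dict: "time": time; "qpos": joint angles; "qvel": joint speeds; "joint_efforts": joint torques, N m; "tcp_pos": TCP position; "eef_rot": TCP orientation; "force": force on the tool from outside, world axes, zero at the start; "ft_torque": the same for the moment, N m; "width": finger opening in mm.
Only numpy, scipy, OpenCV 4.12 (cv2) and the standard library are available. Lean on these libraries where they do the work, as an engineer would, in place of code of your own. Each camera call takes 0.05 s, during which the arm holds its last target.

## Working session

There is one attempt and no reset: what is moved stays moved. The work goes in short steps, Python scripts to look and compute and a tool call to move; the robot and the scene stay as the last step left them, time stands still between calls to the robot, and variables do not carry over. Pictures are saved under pics/ and viewed, and the job is handed in when it is done.

Besides the shell and the picture viewer there is one more tool, called after ">>>" by a JSON object that holds its "op" and its "data". arm_command: Moves the arm, as the interface text tells. Its arguments: {"type":"object","properties":{"targets":{"type":"array"}},"required":["targets"]}

```bash
mkdir -p pics; ls; cat > h.py <<'E'
from bench import *
import numpy as np, cv2
def ray(c,px):
    f=c["image"].shape[0]/2/np.tan(np.radians(c["fov_y"])/2)
    K=np.array([[f,0,c["cx"]],[0,f,c["cy"]],[0,0,1]])
    u=cv2.undistortPoints(np.array([[px]],float),K,np.array(c["distortion"],float))[0,0]
    return np.array([u[0],u[1],1.])
def pt(c,px,r=2):
    x,y=int(round(px[0])),int(round(px[1]))
    d=c["depth"][max(0,y-r):y+r+1,max(0,x-r):x+r+1]; d=d[d>0]
    P=np.asarray(c["pose"]); 
    return P[:3,:3]@(ray(c,px)*np.median(d))+P[:3,3] if len(d) else None
def onz(c,px,z):
    P=np.asarray(c["pose"]); d=P[:3,:3]@ray(c,px); o=P[:3,3]
    return o+d*(z-o[2])/d[2]
def proj(c,p):
    P=np.asarray(c["pose"]); q=P[:3,:3].T@(np.asarray(p,float)-P[:3,3])
    f=c["image"].shape[0]/2/np.tan(np.radians(c["fov_y"])/2)
    K=np.array([[f,0,c["cx"]],[0,f,c["cy"]],[0,0,1]])
    return cv2.projectPoints(q.reshape(1,1,3),np.zeros(3),np.zeros(3),K,np.array(c["distortion"],float))[0][0,0]
E
python3 - <<'E'
from h import *
np.set_printoptions(precision=1,suppress=True)
s=sense(); print({k:s[k] for k in("time","tcp_pos","force","width","eef_rot")})
for n in("scene","side"):
    c=capture(n); cv2.imwrite(f"pics/{n}0.png",c["image"])
    print(n,np.array(c["pose"])[:3,3])
    for t in("latch_pivot","slot","cover_front","extractor"):
        for r in spot_point(c,t)[:2]: print(t,r["confidence"],r["centre"],pt(c,r["centre"]))
E
```

```text
pics
{'time': 0.0, 'tcp_pos': array([ 213.4, -479.2,  241.7]), 'force': array([ 1.2, -0.3,  0.5]), 'width': 85.11484989146649, 'eef_rot': array([[ 0.9,  0.4, -0. ],
       [ 0.4, -0.9,  0. ],
       [ 0. , -0. , -1. ]])}
scene [1191.1 -207.7  540.6]
latch_pivot 0.61 [184.6, 183.5] [535.3 -97.1 138.4]
slot 0.55 [254.8, 188.3] [560.7  54.2 101.2]
extractor 0.78 [202.6, 244.5] [ 744.6 -117.3  143.9]
side [184.1 788.7 870.3]
latch_pivot 0.91 [291.7, 148.6] [ 542.8 -121.5  129.9]
latch_pivot 0.52 [259.0, 133.7] [ 671.2 -184.5  100.2]
slot 0.73 [295.6, 146.6] [ 539.1 -140.2  125. ]
cover_front 0.57 [318.4, 156.3] [ 466.9 -121.   128.9]
extractor 0.98 [268.2, 188.8] [544.7  23.3 103.2]
```

View pics/scene0.png

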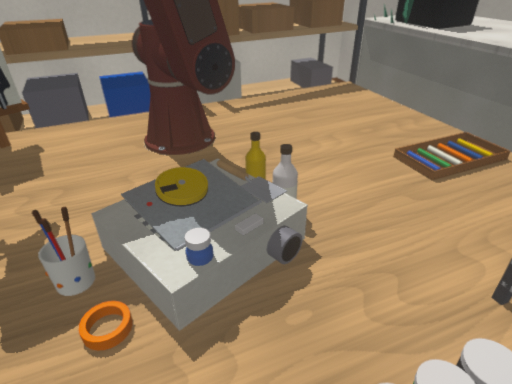

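View pics/side0.png

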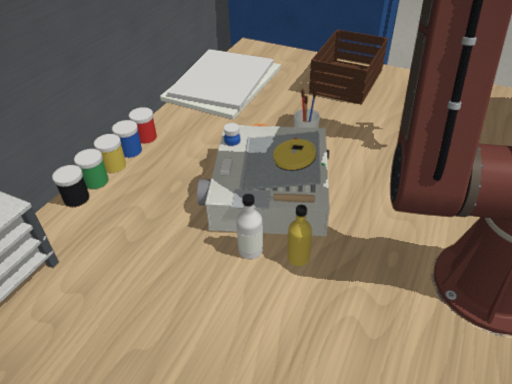

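The scene view shows the yellow disc at about (182,186) with the black slot at (168,188) and a red dot at (150,204). The side view shows the disc at (294,154) and the slot at (297,148). Next I'll fit the box pose.

```bash
cat > fit.py <<'E'
from h import *
from scipy.optimize import minimize
def cloud(c,m):
    ys,xs=np.nonzero(m&(c["depth"]>0))
    f=c["image"].shape[0]/2/np.tan(np.radians(c["fov_y"])/2)
    K=np.array([[f,0,c["cx"]],[0,f,c["cy"]],[0,0,1]])
    u=cv2.undistortPoints(np.stack([xs,ys],1).astype(float)[:,None],K,np.array(c["distortion"],float))[:,0]
    d=c["depth"][ys,xs]; q=np.c_[u*d[:,None],d]; P=np.asarray(c["pose"])
    return q@P[:3,:3].T+P[:3,3]
E
python3 - <<'E'
from fit import *
np.set_printoptions(precision=1,suppress=True)
A=[]
for n in("scene","side"):
    c=capture(n)
    r=cut_out(c,"extractor")
    m=r[0]["mask"]; p=cloud(c,m); print(n,r[0]["confidence"],len(p))
    t=p[(p[:,2]>85)&(p[:,2]<135)&(p[:,0]>350)]
    h=np.histogram(p[:,2],bins=range(0,160,10)); print(h[0])
    print(cv2.minAreaRect(t[:,:2].astype(np.float32)))
    t2=p[(p[:,2]>94)&(p[:,2]<105)]; print(np.median(t2[:,2]),cv2.minAreaRect(t2[:,:2].astype(np.float32)))
    A.append(p)
    b,g,rr=[c["image"][...,i].astype(int) for i in range(3)]
    r=cut_out(c,"latch_pivot"); print([ (x["confidence"],x["centre"]) for x in r])
    if r:
        d=cloud(c,r[0]["mask"]); d=d[d[:,2]>105]; u=np.linalg.svd(d-np.median(d,0),full_matrices=0)[2][2]; print("disc",np.median(d,0),d.min(0),d.max(0),u, cv2.minAreaRect(d[:,:2].astype(np.float32)))
    for t in("yellow_bottle","white_bottle","brush_cup","paint_pot","tape_roll","palette_knife"):
        for x in cut_out(c,t)[:1]:
            q=cloud(c,x["mask"]);print(t,x["confidence"],np.percentile(q,2,axis=0),np.percentile(q,98,axis=0))
np.savez("cl.npz",a=A[0],b=A[1])
E
```

```text
scene 0.58 19714
[ 174  564  597  652  724  770  966  911 1061 5806 3453 1479 1236  859
  461]
((598.7685546875, -74.64601135253906), (337.1852722167969, 340.5635681152344), 21.41554832458496)
99.4088834106721 ((583.318603515625, -80.70561218261719), (303.9937438964844, 340.5635681152344), 21.415552139282227)
[(0.62, [183.5, 182.3])]
disc [ 536.5 -106.9  135.4] [ 472.9 -159.2  113.6] [584.1 -48.6 148.6] [ 0.2 -0.   1. ] ((529.79736328125, -103.02412414550781), (107.48667907714844, 109.37335205078125), 47.95122528076172)
yellow_bottle 0.59 [415.8  87.5  52.2] [448.7 136.5 168.9]
white_bottle 0.73 [337.7 112.5  -1.3] [567.6 277.5 179.1]
brush_cup 0.87 [ 522.3 -387.1    0.1] [ 624.  -311.9  169.4]
paint_pot 0.86 [ 705.7 -142.9  101.3] [ 747.4 -101.4  150.3]
tape_roll 0.82 [ 690.3 -334.5    1.8] [ 768.2 -257.7   25. ]
palette_knife 0.73 [436.6  11.7 100.5] [614.5 104.4 118.6]
side 0.95 10107
[ 100  284  186  205  238  261  411  375  404 2492 2466  801  827  675
  364]
((588.4178466796875, -46.38948059082031), (334.55615234375, 410.5043029785156), 20.60623550415039)
99.68325874841969 ((583.4308471679688, -76.91799926757812), (300.3316955566406, 353.3476867675781), 21.37957763671875)
[(0.6, [294.0, 154.0])]
disc [523.3 -90.2 137.3] [ 470.5 -156.6  114.8] [582.2 -42.8 150.9] [-0.1 -0.  -1. ] ((526.3271484375, -99.66351318359375), (113.7353515625, 111.69973754882812), 89.65874481201172)
yellow_bottle 0.74 [395.  108.5   9. ] [441.4 143.3 169.9]
white_bottle 0.35 [ 449.7 -197.4   99.8] [664.9  31.5 145.9]
brush_cup 0.66 [ 547.8 -385.3   51.7] [ 622.2 -306.2  172.7]
paint_pot 0.72 [ 700.9 -135.7  102.6] [741.6 -94.5 151.2]
palette_knife 0.76 [428.3  18.9  99. ] [610.1 110.1 120.1]
```

Both cameras agree: box centre is about (583,−79), yaw 21.4°. I'll go above the disc with the fingers closed.

>>> {"op": "arm_command", "data": {"targets": [[[255,20,20,40,8],[255,50,55,60,16],[255,80,90,70,24],[255,110,125,70,32],[255,145,160,70,40],[255,180,195,70,48],[255,210,230,70,56],[255,245,265,70,64],[255,275,300,70,70],[255,300,330,70,75],[255,320,355,70,75],[255,320,355,70,75]]]}}

```text
time: 2.6
tcp_pos: [535.3, -121.7, 311.9]
eef_rot: [[-0.16, 0.987, 0.0], [0.987, 0.16, 0.001], [0.001, 0.0, -1.0]]
force: [-1.2, -0.7, -0.4]
width: 0.1
```

```bash
python3 - <<'E'
from fit import *
np.set_printoptions(precision=2,suppress=True)
s=sense(); print(s["tcp_pos"],s["eef_rot"],s["force"],s["width"],s["qpos"],s["time"],[k for k in s])
for n in("wrist","scene","side"):
    c=capture(n); cv2.imwrite(f"pics/{n}1.png",c["image"])
    print(n,np.array(c["pose"]))
    for t in("latch_pivot","slot","cover_front"):
        for r in spot_point(c,t)[:2]: print(t,r["confidence"],r["centre"],pt(c,r["centre"]))
E
```

```text
[ 535.32 -121.67  311.93] [[-0.16  0.99  0.  ]
 [ 0.99  0.16  0.  ]
 [ 0.    0.   -1.  ]] [-1.16 -0.72 -0.41] 0.07912344769041178 [-0.36  0.31  0.06  1.32  0.    1.05] 2.6 ['time', 'qpos', 'qvel', 'joint_efforts', 'tcp_pos', 'eef_rot', 'force', 'ft_torque', 'width']
wrist [[  0.99   0.15   0.05 523.64]
 [  0.16  -0.94  -0.29 -49.15]
 [  0.     0.29  -0.96 442.86]
 [  0.     0.     0.     1.  ]]
latch_pivot 0.81 [250.0, 157.9] [ 527.7  -100.7   140.28]
slot 0.91 [244.2, 189.9] [ 527.26 -134.41  125.31]
cover_front 0.98 [179.5, 172.8] [ 460.12 -133.61  101.26]
scene [[   0.39    0.51   -0.77 1191.12]
 [   0.92   -0.23    0.31 -207.68]
 [  -0.02   -0.83   -0.56  540.6 ]
 [   0.      0.      0.      1.  ]]
latch_pivot 0.96 [182.9, 183.5] [ 533.87 -100.4   138.39]
slot 0.84 [166.8, 192.0] [ 552.79 -138.58  138.34]
cover_front 0.77 [163.2, 175.7] [ 495.94 -133.84  145.3 ]
side [[ -0.9   -0.28   0.34 184.12]
 [ -0.44   0.6   -0.66 788.66]
 [ -0.02  -0.75  -0.67 870.34]
 [  0.     0.     0.     1.  ]]
latch_pivot 0.74 [294.2, 150.5] [ 529.56 -106.32  138.31]
slot 0.79 [295.8, 146.8] [ 537.89 -138.65  125.73]
slot 0.48 [290.4, 148.8] [ 542.91 -112.47  135.46]
cover_front 0.72 [318.7, 154.3] [ 469.58 -130.62  127.85]
```

```bash
python3 - <<'E'
import cv2
a=cv2.imread("pics/wrist1.png"); cv2.imwrite("pics/wrist1b.png",cv2.resize(a[90:290,120:400],None,fx=2.8,fy=2.8,interpolation=2))
E
```

```text
(no output)
```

View pics/wrist1.png

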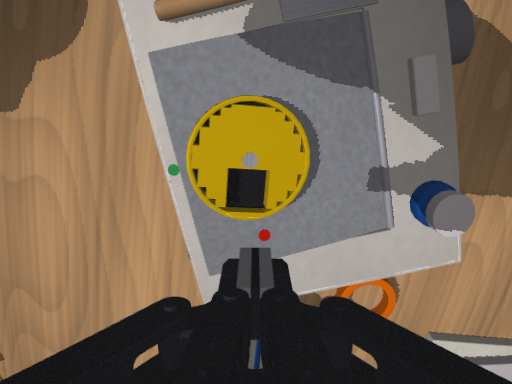

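View pics/wrist1b.png

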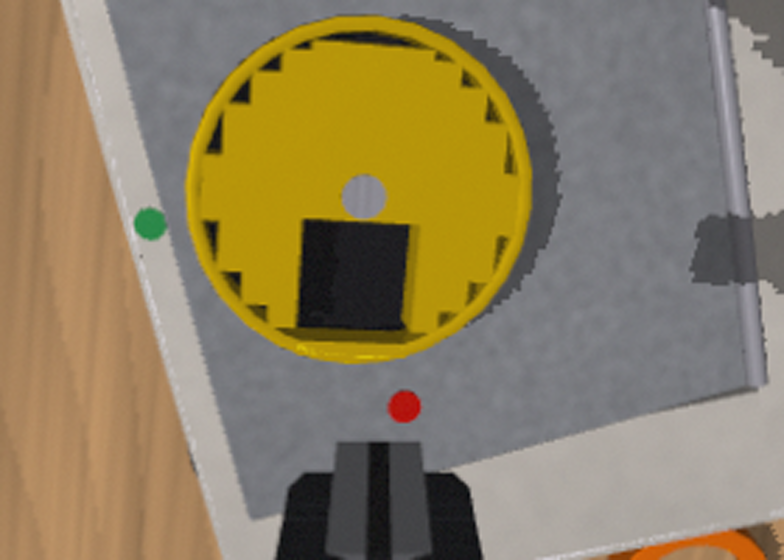

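The wrist view shows the slot at (246,188), pivot (250,160), green dot (173,170), red dot (264,235), and the fingertips at (255,248). Next I'll check the calibration against the fingertips.

```bash
python3 - <<'E'
from fit import *
np.set_printoptions(precision=2,suppress=True)
s=sense(); c=capture("wrist")
R=np.array(s["eef_rot"]);t=np.array(s["tcp_pos"])
print("tip proj",proj(c,t+11*R[:,2]),proj(c,t+11*R[:,2]+R[:,0]*11),proj(c,t+11*R[:,2]-R[:,0]*11))
for y in range(240,262,3): print(y,c["depth"][y,246:266:3])
# slot: dark pixels within
g=c["image"].max(2); sub=np.zeros(g.shape,bool); sub[168:212,222:274]=g[168:212,222:274]<50
n,l,st,ce=cv2.connectedComponentsWithStats(sub.astype(np.uint8)); i=1+np.argmax(st[1:,4]); print(st[i],ce[i], cv2.minAreaRect(np.argwhere(l==i)[:,::-1].astype(np.float32)))
p=cloud(c,l==i); print("floor",np.median(p,0))
rect=cv2.boxPoints(cv2.minAreaRect(np.argwhere(l==i)[:,::-1].astype(np.float32)))
print("slot corners z126",[onz(c,q,125.) for q in rect])
b,gg,r=[c["image"][...,k].astype(int) for k in range(3)]
for nm,m in(("green",(gg>r+50)&(gg>b+40)),("red",(r>gg+100)&(r>b+100))):
    m[:, :150]=False; m[250:]=False; m[:, 300:]=False
    yx=np.argwhere(m).mean(0)[::-1]; print(nm,yx,onz(c,yx,100.),pt(c,yx))
m=(r>120)&(gg>100)&(b<60); m[:80]=0
yx=np.argwhere(m)[:,::-1].astype(np.float32); e=cv2.fitEllipse(cv2.convexHull(yx)); print("disc",e, onz(c,e[0],140))
x=spot_point(c,"latch_pivot")[0]["centre"]; print(x,onz(c,x,140.3))
P=cut_out(c,"extractor")[0]["mask"]; p=cloud(c,P); p=p[abs(p[:,2]-100)<5]; print(cv2.minAreaRect(p[:,:2].astype(np.float32)))
E
```

```text
tip proj [254.54 265.33] [254.53 243.18] [254.54 286.45]
240 [344.24 344.55 345.6  345.35 346.61 347.36 347.9 ]
243 [344.42 344.25 346.21 346.85 349.17 348.79 348.98]
246 [345.84 347.78 346.91 348.31   0.   348.38 349.79]
249 [148.73 149.92 149.38 149.75 148.87 148.35 148.54]
252 [147.44 145.25 146.81 146.77 147.09 146.3  146.35]
255 [142.93 143.18 144.01 142.9  144.35 142.85 143.03]
258 [141.17 141.14 140.71 140.53 140.82 141.22 141.48]
261 [138.28 138.18 138.91 138.55 137.87 138.57 137.99]
[ 229  168   39   37 1338] [248.25 185.68] ((248.0, 186.0), (36.0, 38.0), 90.0)
floor [ 528.52 -133.28  125.05]
slot corners z126 [array([ 508.05, -119.31,  125.  ]), array([ 543.17, -113.78,  125.  ]), array([ 549.  , -148.56,  125.  ]), array([ 512.81, -154.27,  125.  ])]
green [175.61 166.88] [ 453.23 -131.7   100.  ] [ 453.23 -131.7   100.  ]
red [266.78 231.8 ] [ 556.05 -186.8   100.  ] [ 553.86 -178.13  122.13]
disc ((300.0903015136719, 206.3767547607422), (149.23638916015625, 277.1164855957031), 136.8831024169922) [ 578.27 -141.54  140.  ]
[252.0, 153.5] [ 526.97 -100.08  140.3 ]
((584.90625, -84.13575744628906), (301.8843994140625, 334.57879638671875), 21.176908493041992)
```

>>> {"op": "arm_command", "data": {"targets": [[[255,-7,-10,-40,-3],[255,-7,-10,-80,-3],[255,-7,-10,-120,-3],[255,-7,-10,-147,-3],[255,-7,-10,-147,-3],[255,-7,-10,-147,-3]]]}}

```text
time: 3.95
tcp_pos: [526.6, -134.7, 165.9]
eef_rot: [[-0.104, 0.995, -0.0], [0.995, 0.104, 0.0], [0.0, -0.0, -1.0]]
force: [0.5, -0.7, 1.3]
width: -0.3
```

```bash
python3 - <<'E'
from fit import *
np.set_printoptions(precision=2,suppress=True)
s=sense(); print(s["tcp_pos"],s["eef_rot"],s["force"],s["qpos"],s["time"])
for n in("wrist","side","scene"):
    c=capture(n); 
    for t in("latch_pivot","slot"):
        for r in spot_point(c,t)[:1]: print(n,t,r["confidence"],r["centre"],pt(c,r["centre"]))
    a=c["image"]
    if n=="side": a=cv2.resize(a[90:220,200:360],None,fx=4,fy=4)
    if n=="scene": a=cv2.resize(a[120:260,90:260],None,fx=4,fy=4)
    cv2.imwrite(f"pics/{n}2.png",a)
E
```

```text
[ 526.63 -134.67  165.92] [[-0.1   0.99 -0.  ]
 [ 0.99  0.1   0.  ]
 [ 0.   -0.   -1.  ]] [ 0.52 -0.73  1.33] [-0.38  0.38 -0.23  0.96 -0.    1.08] 3.95
wrist latch_pivot 0.65 [262.4, 187.9] [ 526.88 -101.67  141.01]
wrist slot 0.58 [256.9, 233.4] [ 527.52 -131.03  125.09]
side latch_pivot 0.81 [294.6, 149.1] [ 537.99 -130.69  123.42]
side slot 0.32 [317.5, 156.4] [ 469.24 -120.7   128.02]
scene latch_pivot 0.56 [184.3, 180.1] [524.12 -94.79 140.03]
scene slot 0.63 [168.4, 187.8] [ 519.85 -130.15  127.11]
```

View pics/wrist2.png

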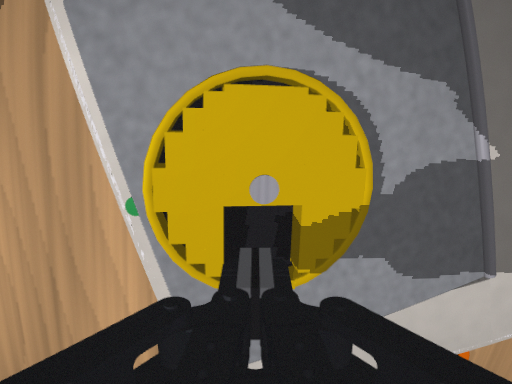

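View pics/scene2.png

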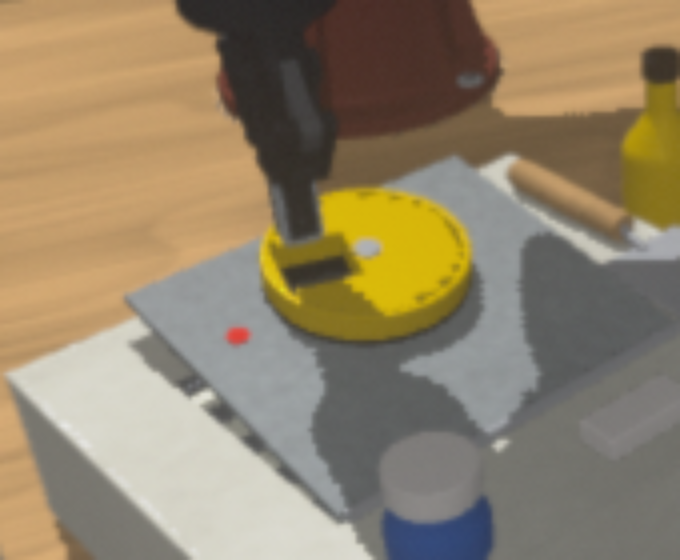

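View pics/side2.png

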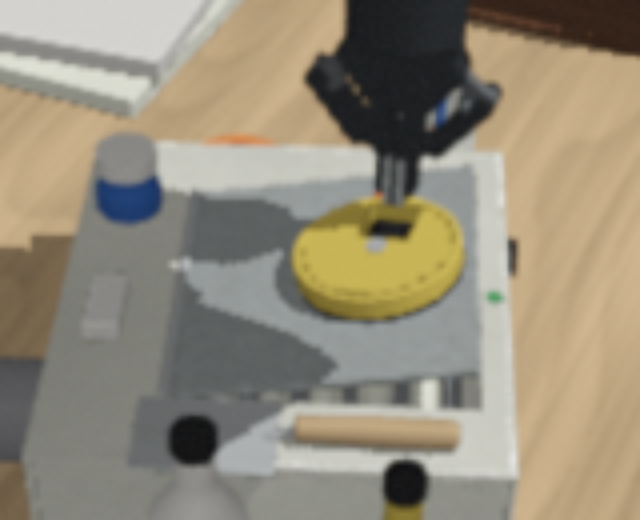

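The fingers are over the slot, with the slot about 1.3 mm to the right in the picture. A small correction, then lower into the pocket.

>>> {"op": "arm_command", "data": {"targets": [[[255,1,2,-5,0],[255,1,2,-15,0],[255,1,2,-25,0],[255,1,2,-29,0],[255,1,2,-29,0]]]}}

```text
time: 4.9
tcp_pos: [527.0, -132.6, 135.5]
eef_rot: [[-0.104, 0.995, -0.001], [0.995, 0.104, 0.0], [0.0, -0.001, -1.0]]
force: [-0.8, -0.1, 2.8]
width: 0.0
```

```bash
cat > look.py <<'E'
import sys
from fit import *
np.set_printoptions(precision=2,suppress=True)
k=sys.argv[1]
s=sense(); print(s["tcp_pos"],s["force"],s["ft_torque"],s["qpos"],s["time"],np.degrees(np.arctan2(s["eef_rot"][1][0],s["eef_rot"][0][0])))
o=[]
for n in("scene","side"):
    a=capture(n)["image"]
    o.append(cv2.resize(a[90:220,200:360] if n=="side" else a[120:250,95:255],(400,325)))
cv2.imwrite(f"pics/l{k}.png",np.hstack(o))
E
python3 look.py 3
```

```text
[ 527.03 -132.59  135.46] [-0.75 -0.08  2.83] [-0.05  0.27  0.04] [-0.38  0.41 -0.28  0.89 -0.    1.09] 4.9 95.98719723763357
```

View pics/l3.png

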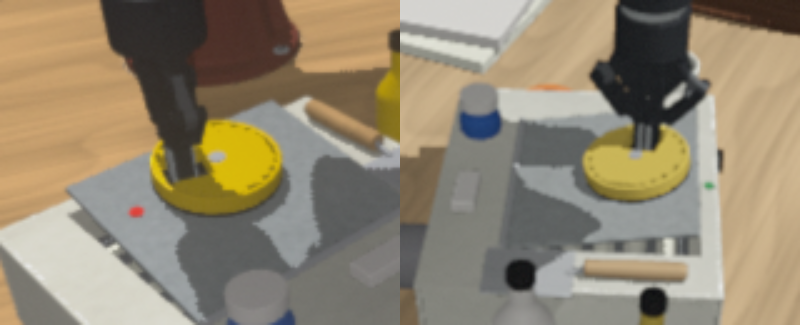

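>>> {"op": "arm_command", "data": {"targets": [[[255,0,0,-8,0],[255,-1,0,-16,0],[255,-2,-1,-21,0],[255,-2,-1,-23,0],[255,-2,-1,-23,0],[255,-2,-1,-23,0]]]}}

```text
time: 5.6
tcp_pos: [525.9, -133.6, 113.8]
eef_rot: [[-0.105, 0.995, 0.001], [0.995, 0.105, 0.0], [0.0, 0.001, -1.0]]
force: [-0.3, 0.7, 9.3]
width: -0.0
```

```bash
python3 look.py 4
```

```text
[ 525.85 -133.55  113.84] [-0.3   0.7   9.33] [ 0.26 -0.02 -0.03] [-0.38  0.43 -0.31  0.83  0.    1.08] 5.6 96.00167840692885
```

View pics/l4.png

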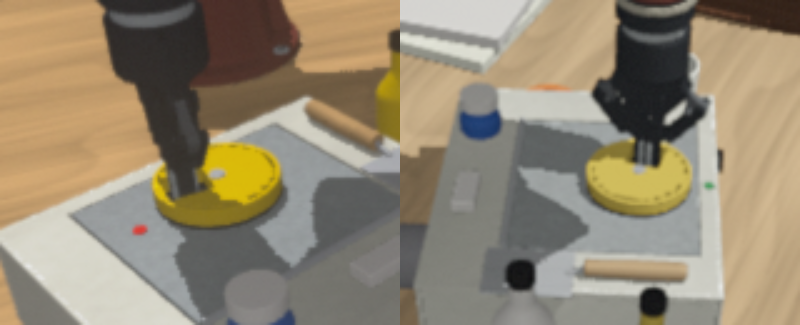

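Cover is flush with 9 N. Now I'll begin the clockwise turn with a bit more downforce.

>>> {"op": "arm_command", "data": {"targets": [[[255,0,0,-2,0],[255,-4,0.5,-2,-8],[255,-8,1.5,-2,-16],[255,-12,3,-2,-24],[255,-16,4.5,-2,-32],[255,-16,4.5,-2,-32]]]}}

```text
time: 6.3
tcp_pos: [510.6, -130.9, 113.3]
eef_rot: [[0.444, 0.896, 0.003], [0.896, -0.444, -0.004], [-0.002, 0.005, -1.0]]
force: [-3.4, -6.0, 20.6]
width: -0.0
```

```bash
python3 look.py 5
```

```text
[ 510.65 -130.87  113.34] [-3.43 -5.98 20.6 ] [-1.16  0.58 -0.06] [-0.39  0.4  -0.36  0.81 -0.    1.64] 6.3 63.66639739050558
```

View pics/l5.png

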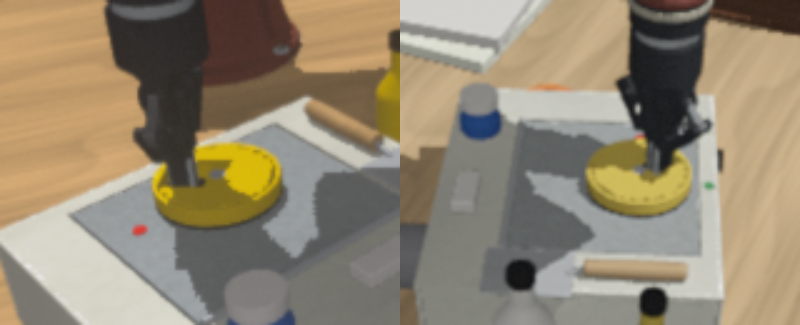

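>>> {"op": "arm_command", "data": {"targets": [[[255,-3.5,2,0,-8],[255,-6.5,4.5,0,-16],[255,-9.5,7.5,0,-24],[255,-11.5,10.5,0,-32],[255,-13.5,14,0,-40],[255,-13.5,14,0,-40],[255,-13.5,14,0,-40]]]}}

```text
time: 7.1
tcp_pos: [496.1, -116.5, 113.1]
eef_rot: [[0.914, 0.406, 0.001], [0.406, -0.914, -0.003], [-0.001, 0.003, -1.0]]
force: [-7.5, -3.8, 25.6]
width: 0.1
```

```bash
python3 look.py 6
```

```text
[ 496.06 -116.47  113.07] [-7.47 -3.83 25.59] [-0.91  1.6  -0.11] [-0.37  0.37 -0.4   0.79 -0.    2.35] 7.1 23.932680801044388
```

View pics/l6.png

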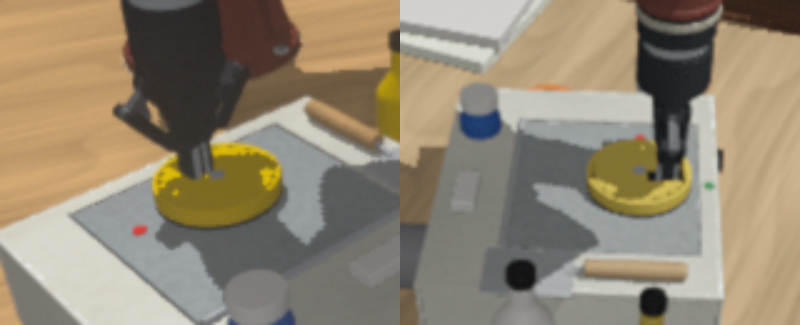

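>>> {"op": "arm_command", "data": {"targets": [[[255,-1.5,3,0,-3],[255,-3,6,0,-5],[255,-3,7,0,-5],[255,-3,7,0,-5]]]}}

```text
time: 7.6
tcp_pos: [495.2, -111.3, 113.4]
eef_rot: [[0.946, 0.324, 0.004], [0.324, -0.946, -0.007], [0.002, 0.008, -1.0]]
force: [-0.9, -12.0, 17.8]
width: -0.0
```

```bash
python3 look.py 7; python3 - <<'E'
from fit import *
c=capture("wrist"); cv2.imwrite("pics/w7.png",c["image"])
E
```

```text
[ 495.16 -111.32  113.41] [ -0.95 -12.02  17.84] [-2.62  0.15 -0.  ] [-0.36  0.37 -0.41  0.79 -0.    2.45] 7.6 18.910660154508903
```

View pics/w7.png

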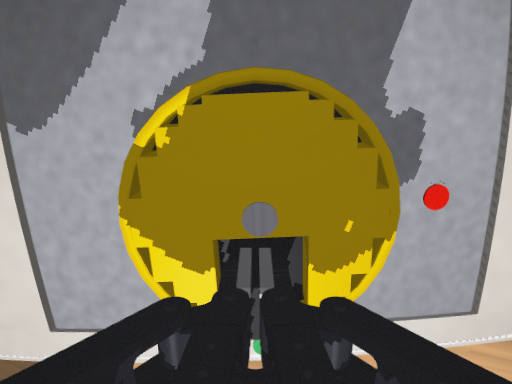

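The wrist view shows the inner slot edge from (215,240) to (308,236), about 2.5° counter-clockwise of the tool, so the slot sits on the box's axis, at the stop. I'll push a little more to confirm.

>>> {"op": "arm_command", "data": {"targets": [[[255,-1,3,-0.5,0],[255,-1,3,-0.5,0],[255,-1,3,-0.5,0]]]}}

```text
time: 8.05
tcp_pos: [495.0, -108.9, 113.4]
eef_rot: [[0.946, 0.324, 0.006], [0.324, -0.946, -0.008], [0.003, 0.009, -1.0]]
force: [0.8, -13.3, 18.8]
width: -0.0
```

```bash
python3 look.py 8
```

```text
[ 495.04 -108.95  113.36] [  0.8  -13.28  18.85] [-3.   -0.2  -0.06] [-0.36  0.36 -0.41  0.78 -0.01  2.45] 8.05 18.89689671224715
```

```bash
python3 - <<'E'
from fit import *
np.set_printoptions(precision=2,suppress=True)
c=capture("wrist"); a=cv2.imread("pics/w7.png"); b=c["image"]
cv2.imwrite("pics/w8.png",np.hstack([cv2.resize(x[190:360,170:460],(400,234)) for x in(a,b)]))
print(onz(c,spot_point(c,"latch_pivot")[0]["centre"],119.))
E
```

```text
[ 524.18 -103.5   119.  ]
```

View pics/w8.png

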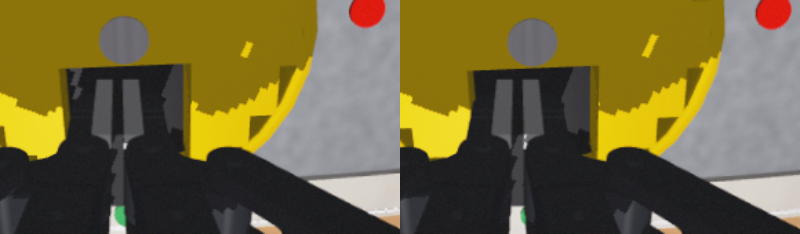

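>>> {"op": "arm_command", "data": {"targets": [[[255,-1,3,0,0],[255,-1,4,0,0],[255,-1,4,0,0]]]}}

```text
time: 8.55
tcp_pos: [494.9, -107.7, 113.6]
eef_rot: [[0.947, 0.322, 0.007], [0.323, -0.946, -0.014], [0.002, 0.015, -1.0]]
force: [1.6, -28.6, 14.7]
width: -0.1
```

```bash
python3 look.py 9;python3 - <<'E'
from fit import *
np.set_printoptions(precision=2,suppress=True)
c=capture("wrist"); cv2.imwrite("pics/w9.png",cv2.resize(c["image"][190:360,170:460],None,fx=2.6,fy=2.6))
E
```

```text
[ 494.93 -107.75  113.56] [  1.6  -28.57  14.73] [-5.76 -0.46  0.11] [-0.35  0.36 -0.42  0.78 -0.01  2.46] 8.55 18.81569637181976
```

View pics/w9.png

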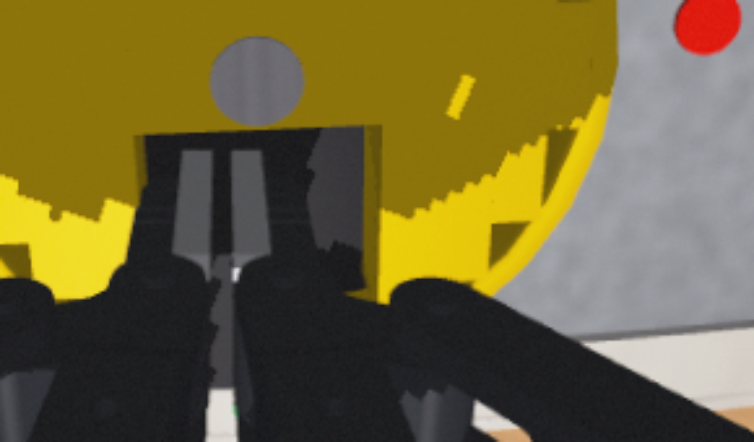

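The disc is hard against its stop at 28 N. I'll ease off the downforce while keeping a light side push, so floor friction doesn't drag it back, then centre and lift.

>>> {"op": "arm_command", "data": {"targets": [[[255,0.5,-3,0,0],[255,0.5,-3,2,0],[255,0.5,-3,4,0],[255,0.5,-3,6,0],[255,1,-5,8,0],[255,2,-7.5,11,0]]]}}

```text
time: 9.3
tcp_pos: [493.1, -109.4, 121.5]
eef_rot: [[0.946, 0.325, -0.0], [0.325, -0.946, -0.001], [-0.0, 0.001, -1.0]]
force: [-0.9, 0.0, -0.0]
width: -0.3
```

```bash
python3 look.py 10;python3 - <<'E'
from fit import *
c=capture("wrist"); cv2.imwrite("pics/w10.png",cv2.resize(c["image"][190:360,170:460],None,fx=2.6,fy=2.6))
E
```

```text
[ 493.1  -109.42  121.53] [-0.86  0.   -0.  ] [ 0.01  0.04 -0.02] [-0.36  0.36 -0.4   0.81 -0.    2.45] 9.3 18.95684238674045
```

View pics/w10.png

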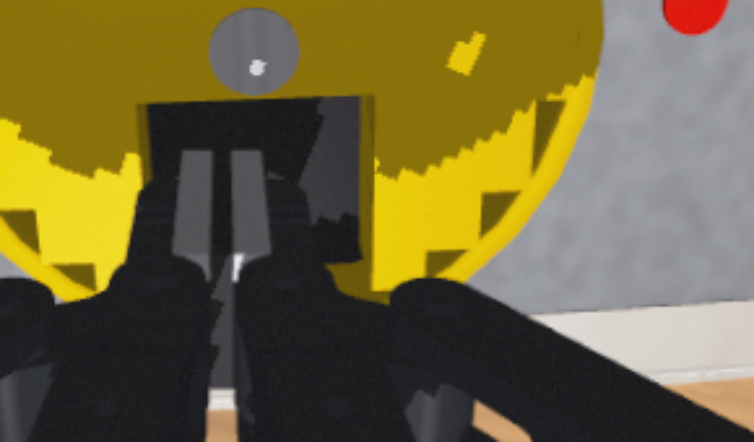

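Free of contact, with the slot still aligned. Lift away.

>>> {"op": "arm_command", "data": {"targets": [[[255,0,0,15,0],[255,0,0,40,0],[255,-10,0,80,0],[255,-30,-20,120,0],[255,-50,-50,150,0],[255,-60,-80,160,0],[255,-60,-80,160,0],[255,-60,-80,160,0]]]}}

```text
time: 10.25
tcp_pos: [432.6, -188.6, 281.5]
eef_rot: [[0.946, 0.324, -0.0], [0.324, -0.946, 0.001], [-0.0, -0.001, -1.0]]
force: [0.7, -0.1, 0.3]
width: -0.0
```

```bash
python3 look.py 11;python3 - <<'E'
from fit import *
np.set_printoptions(precision=2,suppress=True)
c=capture("wrist"); cv2.imwrite("pics/w11.png",c["image"])
for n in("wrist","side","scene"):
    c=capture(n)
    for t in("latch_pivot","slot","cover_front"):
        for r in spot_point(c,t)[:1]: print(n,t,r["confidence"],r["centre"],pt(c,r["centre"]))
    m=cut_out(c,"latch_pivot")
    if m:
        d=cloud(c,m[0]["mask"]); print(n,"disc z",np.percentile(d[:,2],[10,50,90]))
E
```

```text
[ 432.56 -188.56  281.5 ] [ 0.69 -0.09  0.26] [-0.02 -0.   -0.03] [-0.57  0.17 -0.21  1.19  0.    2.24] 10.25 18.916432391075055
wrist latch_pivot 0.56 [192.9, 49.9] [ 521.91 -105.22  120.69]
wrist slot 0.87 [198.1, 86.2] [ 496.01 -114.76  104.17]
wrist cover_front 0.71 [199.0, 128.5] [ 461.15 -125.31   99.08]
wrist disc z [103.9  119.19 120.38]
side latch_pivot 0.58 [292.3, 156.4] [ 532.8  -102.64  120.19]
side slot 0.88 [302.0, 162.6] [499.56 -88.66 120.5 ]
side cover_front 0.9 [317.7, 165.0] [ 465.75 -117.91  102.22]
side disc z [103.67 118.4  121.01]
scene latch_pivot 0.68 [184.0, 187.5] [522.23 -97.4  120.68]
scene slot 0.76 [175.9, 191.3] [ 525.67 -116.43  117.9 ]
scene cover_front 0.95 [163.1, 184.5] [ 484.36 -136.25  116.7 ]
scene disc z [104.69 118.54 119.98]
```

View pics/w11.png

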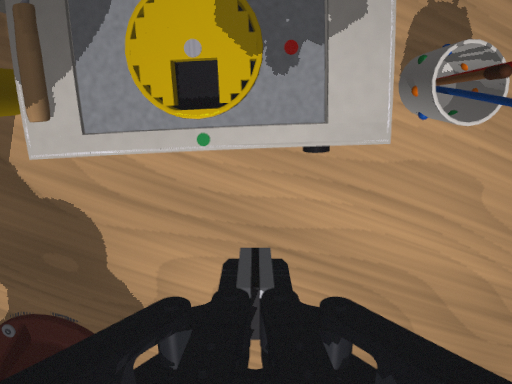

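View pics/l11.png

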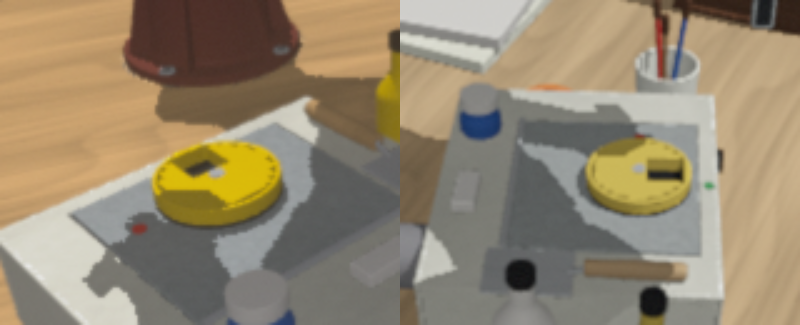

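The cover is flush with the hand away (disc face about 119–120 mm), and the slot at (197,84) points to the green dot at (203,139). Its direction is −160°, against −158.6° expected. I'm handing it in.

```bash
python3 -c "
from bench import *
print(finish_job())"
```

```text
the job is handed in; nothing more can be done
None
```

The cover is shut and locked, the slot points at the green dot, and the job was handed in at about 10.5 s.

- **What I did:** I set the closed fingertips in the slot and pressed the cover flush (about 9 N, then 15–25 N while turning). Then I turned the disc clockwise until it stopped firmly (about 29 N sideways). I eased off the downforce before clearing the slot walls, then lifted and moved the hand away.
- **Last checks, hand away:**
  - Disc face is about 119–120 mm above the table (119 expected when shut).
  - The slot points to −160° by the wrist camera's points, against −158.6° expected for locked. That difference is within the measuring error.
  - The force reading is about zero.
- **What disagreed:** in the last check, the slot and cover-front points from the scene and side cameras didn't agree with the wrist camera's. They looked imprecise, so I relied on the wrist camera and the pictures.
- **Loose items:** the bottles, pot, cup, knife and eraser looked unmoved in the pictures I viewed, but I did not measure them again. The tape roll was only partly in view.

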